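Move a stand's levelling leg over the packing block and screw its foot down

TASK

Move the levelling leg of the low stand to the end where the timber packing block lies: first lift away whichever one of the tape measure and the bottle stands between the leg and the block, and stand it upright on the bench out of the lane along which the leg travels. Then squeeze the leg's release lever, slide the leg until its foot is over the block, and let go so that the latch drops into the notch there. Finally screw the foot down by its wing knob until its rubber pad just touches the block (a light touch, not pressed hard), let go, and leave the block and everything else where they are.

Things in the scene. Friction and masses are not known exactly. Their poses are not given: they have to be found in the camera images.
- stand: Low tool stand fixed to the bench. Origin on the bench below the middle of its rail's front face; x away from the robot, y along the rail to the left. Aluminium rail x 0 to 40 mm, y +-215, top at z 70; behind it a plywood deck to x 125, top 70, low tools on it up to z 90; end plates at y +-220, 73 high. In front of the rail is the open lane in which the leg's foot travels (see point lane).
- lane (a point): Middle of the foot's lane on the bench, at x = -100 mm in the stand's frame; axes as the stand's. The foot travels along y from -170 to +170 mm. A thing is out of the lane when its origin is more than 50 mm in front of this line (towards the robot) or over 250 mm from here along y; the bench beyond both ends of the lane is free.
- leg (a joint): Levelling leg's position along the rail, m, + along the stand's y (-0.178 to 0.178). Starts latched at 0. Notches at -0.170, -0.085, 0, 0.085, 0.170; the foot is over the packing block at +0.170 or -0.170, at the end where the block lies. Sliding friction about 2.5 N with the lever squeezed. Grey saddle 56 mm wide along y, arm 34 mm wide to the foot; all but the foot is above z = 50 mm.
- lever (a joint): Travel of the release lever, m: 0 = out (latched), 0.010 = fully squeezed (stop). The pawl is free of its notch above 0.008. A spring returns it (3 N at 0, 9 N at 0.010). Let go within 2 mm of a notch it latches; elsewhere the pawl rides on the rail until the leg comes to a notch. Latched: below 0.003.
- grip (a point): On the leg, 119 mm above the bench; axes as the stand's. Two upright plates, 44 mm wide (y), 6 mm thick (x), from z 96 to 138 mm: the fixed grip nearer the robot (outer face 15 mm from this point towards -x) and the lever behind it (outer face at +25 mm at rest, +15 mm squeezed), so the point is midway when squeezed. Pinch both along x from above; 20 N is enough.
- knob (a joint): Angle of the wing knob, rad, grows clockwise seen from above (-0.2 to 6.2). The foot goes down 16 mm a turn (2.546 mm per rad) and stays where it is left (friction 0.05 N m). With the knob at 0 the pad's underside is 46.5 mm above the bench; it starts between 0.3 and 2.2.
- knob_grip (a point): Centre of the wing knob's black bar, on the screw axis (100 mm in front of the rail's front face), 154.5 mm above the bench with the knob at 0; sinks with the foot. Bar 54 mm long along this point's x, 13 mm thick along y, 24 mm high (12 above and below); the axes turn with the knob. Pinch it across y.
- foot_pad: Rubber pad under the foot, 29 mm across, 10 mm high, below a 34 mm dark steel cup. Origin at the centre of its underside. Squeezed, it gives way upward by 2 N per mm (up to 7 mm).
- packer: Timber packing block, loose, 50 mm (its x) by 75 mm (its y) by 36 mm high; origin at the centre of its underside; its 75 mm side lies across the lane. It lies in the lane at one end, below an end notch.
- sanding_block: Black foam sanding block, loose, 60 mm (x) by 100 mm (y) by 28 mm high, in the lane at the other end; origin at the centre of its underside. To be left alone.
- tape_rule: Tape measure with a yellow case, loose, standing upright, 37 mm thick (its x), 70 mm long (its y), 64 mm high, 0.24 kg or so; origin at the centre of its underside. Stands in the lane on one side of the leg, near the 85 mm notch.
- bottle: Round red plastic bottle with a cap, loose and upright, 57 mm across up to 145 mm, cap 29 mm across up to 170 mm (hold it at about 130), 0.32 kg or so; origin at the centre of its underside. Stands in the lane on the other side of the leg.
There are look-alikes about, which are no part of the job. There is more than one size of the bottle; the one meant has the size given above. Several things have the shape of the tape_rule; the one meant has the colours described above.

How it is judged (in metres and radians):
On the way, in this order (a step that is already met when the one before it is completed fails the run):
1. the thing in the way is lifted at least 30 mm off the bench (height (world z) of any of tape_rule, bottle above 0.03 m), for 0.1 s.
2. it stands upright on the bench, out of the leg's lane (((((x of tape_rule in the frame of stand below -0.15 m or x of tape_rule in the frame of stand above 0.15 m or y of tape_rule in the frame of stand above 0.25 m or y of tape_rule in the frame of stand below -0.25 m) and height (world z) of tape_rule between -0.008 and 0.008 m and angle between tape_rule's own z axis and vertical below 0.1 rad and linear speed of tape_rule below 0.02 m/s) and distance of tape_rule from where it was at the start of the episode above 0.03 m) or (((x of bottle in the frame of stand below -0.15 m or x of bottle in the frame of stand above 0.15 m or y of bottle in the frame of stand above 0.25 m or y of bottle in the frame of stand below -0.25 m) and height (world z) of bottle between -0.008 and 0.008 m and angle between bottle's own z axis and vertical below 0.1 rad and linear speed of bottle below 0.02 m/s) and distance of bottle from where it was at the start of the episode above 0.03 m))), for 0.2 s.
3. the leg is latched in the end notch over the packing block (value of joint lever below 0.003 m and velocity of joint lever below 0.01 m/s and horizontal distance between foot_pad and packer below 0.025 m and (value of joint leg between 0.164 and 0.176 m or value of joint leg between -0.176 and -0.164 m)), for 0.2 s.
At the end, for the whole second after the job is handed in: The pad touches the packing block with 0.15 to 5 N; the leg is latched within 6 mm of the end notch over the block (pad within 25 mm of its centre), lever out (under 3 mm); the obstacle stands upright and still on the bench, its origin at stand x < -150 mm, x > 150 mm or |y| > 250 mm (all of step 3 and ((((x of tape_rule in the frame of stand below -0.15 m or x of tape_rule in the frame of stand above 0.15 m or y of tape_rule in the frame of stand above 0.25 m or y of tape_rule in the frame of stand below -0.25 m) and height (world z) of tape_rule between -0.008 and 0.008 m and angle between tape_rule's own z axis and vertical below 0.1 rad and linear speed of tape_rule below 0.02 m/s) and distance of tape_rule from where it was at the start of the episode above 0.03 m) or (((x of bottle in the frame of stand below -0.15 m or x of bottle in the frame of stand above 0.15 m or y of bottle in the frame of stand above 0.25 m or y of bottle in the frame of stand below -0.25 m) and height (world z) of bottle between -0.008 and 0.008 m and angle between bottle's own z axis and vertical below 0.1 rad and linear speed of bottle below 0.02 m/s) and distance of bottle from where it was at the start of the episode above 0.03 m)) and (((x of tape_rule in the frame of stand below -0.15 m or x of tape_rule in the frame of stand above 0.15 m or y of tape_rule in the frame of stand above 0.25 m or y of tape_rule in the frame of stand below -0.25 m) and height (world z) of tape_rule between -0.008 and 0.008 m and angle between tape_rule's own z axis and vertical below 0.1 rad and linear speed of tape_rule below 0.02 m/s) or distance of tape_rule from where it was at the start of the episode below 0.03 m) and (((x of bottle in the frame of stand below -0.15 m or x of bottle in the frame of stand above 0.15 m or y of bottle in the frame of stand above 0.25 m or y of bottle in the frame of stand below -0.25 m) and height (world z) of bottle between -0.008 and 0.008 m and angle between bottle's own z axis and vertical below 0.1 rad and linear speed of bottle below 0.02 m/s) or distance of bottle from where it was at the start of the episode below 0.03 m) and contact force between foot_pad and packer between 0.15 and 5 N and linear speed of foot_pad below 0.005 m/s).
It fails at once if the foot is pressed on the block with more than 9 N (contact force between foot_pad and packer above 9 N).
It fails at once if the packing block is shifted by more than 12 mm (distance of packer from where it was at the start of the episode above 0.012 m).
It fails at once if the tape measure or the bottle is tipped over (angle between any of tape_rule, bottle's own z axis and vertical above 0.7 rad).
It fails at once if both the tape measure and the bottle are moved (the one that is not in the way stays within 30 mm) (distance of each of tape_rule, bottle from where it was at the start of the episode above 0.03 m).
It fails at once if the sanding block is shifted by more than 30 mm (distance of sanding_block from where it was at the start of the episode above 0.03 m).
It also fails if it takes over 72 s, if anything falls off the work surface, if the arm or the gripper's body presses on something with over 40 N, if the wrist force passes 120 N, or if a joint passes its speed limit or range.

ROBOT

A 6-joint arm with a two-finger parallel gripper is mounted at the origin on a cart in front of the work surface, level with it; the furniture and walls round the work are solid. World frame = base frame: x ahead of the robot, y to its left, z up, the work surface at z = 0. Lengths are in m, angles in degrees, forces in N, time in s.
With the tool pointing down it reaches from about 0.3 to 0.75 m from the base axis. Payload 8.5 kg.
Tool frame: the origin (TCP) lies between the finger pads; the fingertips stand 19 mm ahead of it and the grasp point (between the pads) is the TCP; z points along the fingers, y is the line along which they close (so a half turn about z gives the same grasp; the last joint's range is limited). The gripper opens to 85 mm and grips with 20 to 120 N. Pads are 22 mm wide; open, the fingers measure 114 mm over their backs; the gripper's body (76 mm by 85 mm) begins 54 mm behind the grasp point. The pads swing forward as they close: fully open they stand 13 mm farther back than shut.
Start: joints at [53.211, 21.807, 74.336, -0, 83.858, -12.336], TCP at [0.228, 0.501, 0.25] pointing down, gripper open.
Joint ranges: [-178.18, 178.18], [-50.72, 133.34], [12.68, 142.11], [-81.47, 261.47], [9.98, 163.14], [-165.26, 165.26]. Speed limits (degrees/s): [136.94, 136.94, 180, 180, 180, 180].

INTERFACE

Orientations are given as a 3x3 rotation matrix whose columns are the frame's x, y, z axes.
In Python, from rig import env, optics gives the robot as it stands.
- The arm moves only by the tool arm_command, never from a script. Its argument "commands" is one flat list of numbers, 7 for each row, row after row: the closure, from -1 (fully open) to 1 (shut), so that 0 is half open, then the shift along the tool's x, y, z as a fraction of full scale, then the turn, a rotation vector about the tool's x, y, z as a fraction of full scale. A call has 1 to 12 rows; each row is the pose to reach, as a shift and turn from the pose commanded when the call began, along the tool's axes at that moment; what a row does not reach only later rows make up. Full scale, the value 1, is 500 mm for a shift and 120 degrees for a turn. A row lasts 1/12 s, in which the tool goes at most 41.7 mm and 7.16 degrees, less where a joint would pass 70% of its speed; a pose out of reach is approached as far as the arm can. A call with a number of a shift or a turn outside -1 to 1 is refused whole. A call with a gripper value outside its range is refused whole. The fingers move at their own pace and stop on an object; "newtons" is the grip in N (left out, the last holds). Time passes only in rows, so rows that repeat a pose let the fingers close. It gives the time, the measured TCP pose, the force, the opening and the grip force at its end, in the units of the state.
- env.observe(): the state, without advancing time (a new reading comes with each control period).
- optics.get_image(name): name is "scene" or "top" or "wrist"; returns a dict with "image" (480x640x3 uint8, red, green, blue), "intrinsics" (3x3 intrinsics, pixels), "origin" and "orientation" of the camera in the world; the wrist camera has in their place "tool_from_camera" (4x4, takes a point from camera to tool coordinates, whose origin is the TCP and whose axes are the flange's). Camera axes: x right, y down, z forward; pixel columns grow to the right and rows downward; lengths in m; the calibration is good to about 2 mm. A picture is of the moment at which its call begins: read the wrist's pose just before it. There is no depth.
- env.close_job(): hands the job in; it is judged then, once.
The state is a dict: "time_s": time; "q": joint angles; "qvel": joint speeds; "joint_efforts": joint torques, N m; "position": TCP position; "tool_rot": TCP orientation; "ft_force": force on the tool from outside, world axes, zero at the start; "wrist_torque": the same for the moment, N m; "grip_width": finger opening in m; "gripper_force": force on a finger pad.
Only numpy, scipy, OpenCV 4.12 (cv2) and the standard library are available. Lean on these libraries where they do the work, as an engineer would, in place of code of your own. Each camera call takes 0.05 s, during which the arm holds its last target. There are 200 camera calls.

## Working session

There is one attempt and no reset: what is moved stays moved. The work goes in short steps, Python scripts to look and compute and a tool call to move; the robot and the scene stay as the last step left them, time stands still between calls to the robot, and variables do not carry over. Pictures are saved under pics/ and viewed, at most 10 in all, crops included, and the job is handed in when it is done.

Besides the shell and the picture viewer there is one more tool, called after ">>>" as name(argument=value, ...) on one line, values as JSON. arm_command: Moves the arm, as the interface text tells. Shift numbers are shares of 500 mm and turn numbers shares of 120 degrees, none past 1 either way. Its arguments: {"type":"object","properties":{"commands":{"type":"array","items":{"type":"number"}},"newtons":{"type":"number"}},"required":["commands"]}

```bash
mkdir -p pics; cat > h.py <<'E'
import numpy as np, cv2
from rig import env, optics
def shot(n,f):
    s=env.observe(); d=optics.get_image(n)
    cv2.imwrite(f,d["image"][:,:,::-1])
    if n=="wrist":
        T=np.array(d["tool_from_camera"]);R=np.array(s["tool_rot"]);p=np.array(s["position"])
        o=p+R@T[:3,3];A=R@T[:3,:3]
    else: o=np.array(d["origin"]);A=np.array(d["orientation"])
    np.savez(f+".npz",K=d["intrinsics"],o=o,A=A)
    return d["image"]
def ray(f,u,v,z):
    c=np.load(f+".npz");r=c["A"]@np.linalg.solve(c["K"],[u,v,1.]);o=c["o"]
    return o+r*(z-o[2])/r[2]
def proj(f,P):
    c=np.load(f+".npz");q=c["K"]@(c["A"].T@(np.array(P)-c["o"]));return q[:2]/q[2]
E
python3 - <<'E'
from h import *
for n in("scene","top"): shot(n,f"pics/{n}1.png"); c=np.load(f"pics/{n}1.png.npz");print(c["o"],c["A"].round(3).tolist(),c["K"][0])
s=env.observe();print(s["time_s"],s["position"],np.round(s["tool_rot"],3).tolist())
E
```

```text
[ 0.17752748 -0.51526673  0.91224584] [[0.853, -0.412, 0.321], [-0.522, -0.673, 0.524], [0.0, -0.615, -0.789]] [556.89162984   0.         317.03362896]
[ 0.36590285 -0.00394416  0.94675266] [[-0.011, -0.983, 0.184], [-1.0, 0.009, -0.013], [0.011, -0.184, -0.983]] [450.94007858   0.         317.14171097]
0.1 [0.22751808 0.50046616 0.24977032] [[-0.91, 0.414, -0.001], [0.414, 0.91, -0.001], [0.0, -0.001, -1.0]]
```

View pics/top1.png

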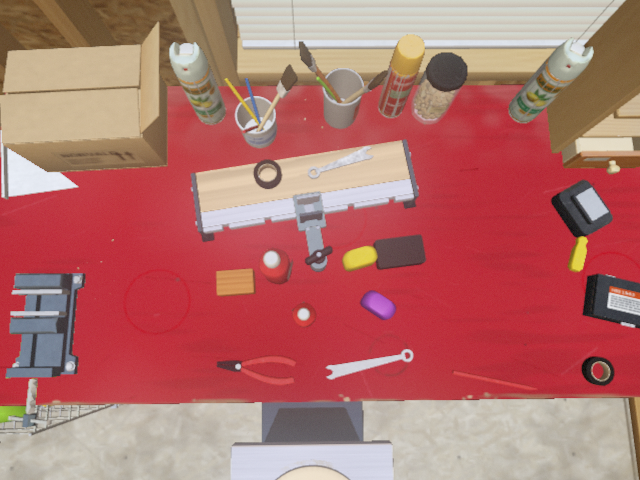

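View pics/scene1.png

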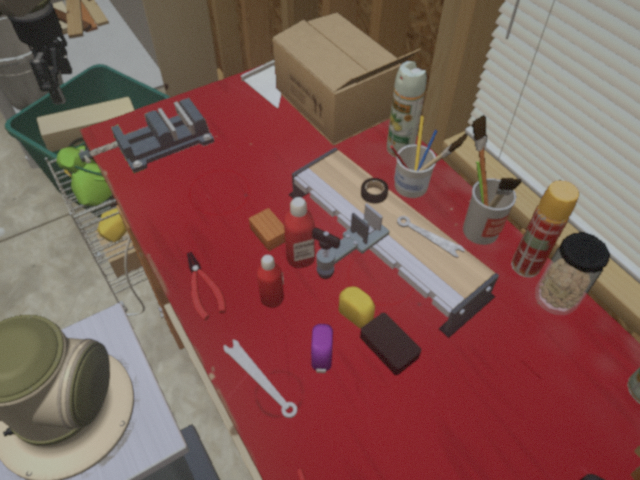

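The top view shows the timber block at (235,282) on the left, the sanding block at (400,252) on the right and the yellow tape at (360,258). There are two red bottles, at (275,265) and (304,315). The larger one, at (275,265), stands in the lane between the leg and the block, so it fits the description. The one at (304,315) is smaller and out of the lane. I'll confirm this in an enlarged crop.

```bash
python3 - <<'E'
from h import *
a=cv2.imread("pics/top1.png")[150:330,180:430]
cv2.imwrite("pics/crop1.png",cv2.resize(a,None,fx=3.2,fy=3.2,interpolation=cv2.INTER_CUBIC))
im=cv2.imread("pics/scene1.png");t=cv2.imread("pics/top1.png")
# cap centroids, both views -> triangulate
def cap(img,x0,y0,x1,y1):
    h=cv2.cvtColor(img[y0:y1,x0:x1],cv2.COLOR_BGR2HSV); m=((h[...,1]<70)&(h[...,2]>150)).astype(np.uint8)
    n,l,s,c=cv2.connectedComponentsWithStats(m);k=1+np.argmax(s[1:,4]);return c[k]+[x0,y0],s[k]
def tri(p,q):
    R=[];b=[]
    for f,u in(("pics/top1.png",p),("pics/scene1.png",q)):
        c=np.load(f+".npz");d=c["A"]@np.linalg.solve(c["K"],[*u,1.]);d/=np.linalg.norm(d);P=np.eye(3)-np.outer(d,d);R.append(P);b.append(P@c["o"])
    return np.linalg.lstsq(np.vstack(R),np.hstack(b),rcond=None)[0]
for nm,a,b in(("big",(258,245,292,275),(285,192,315,225)),("small",(292,303,318,325),(258,250,280,275))):
    p,s=cap(t,*a);q,s2=cap(im,*b);print(nm,p,s,q,s2,tri(p,q))
# packer
h=cv2.cvtColor(t,cv2.COLOR_BGR2HSV)[262:302,208:262]
m=((h[...,0]>8)&(h[...,0]<25)&(h[...,1]>80)).astype(np.uint8)
c=max(cv2.findContours(m,0,2)[0],key=cv2.contourArea);bx=cv2.boxPoints(cv2.minAreaRect(c))+[208,262];print(bx)
for u in bx: print(ray("pics/top1.png",*u,.036).round(4))
E
```

```text
big [271.29694323 258.93886463] [  5   6  17  17 229] [296.84782609 203.3115942 ] [  5   6  15  13 138] [0.49230345 0.06631452 0.16893948]
small [303.27586207 313.65517241] [  6   5  12  12 116] [266.40425532 259.64893617] [ 3  5 12 11 94] [0.39856577 0.01189087 0.12966889]
[[215.21176243 270.75294209]
 [252.68235016 267.87058353]
 [254.61176682 292.95293808]
 [217.14117813 295.83529663]]
[0.4912 0.1917 0.036 ]
[0.4964 0.1158 0.036 ]
[0.4454 0.1112 0.036 ]
[0.4404 0.1863 0.036 ]
```

View pics/crop1.png

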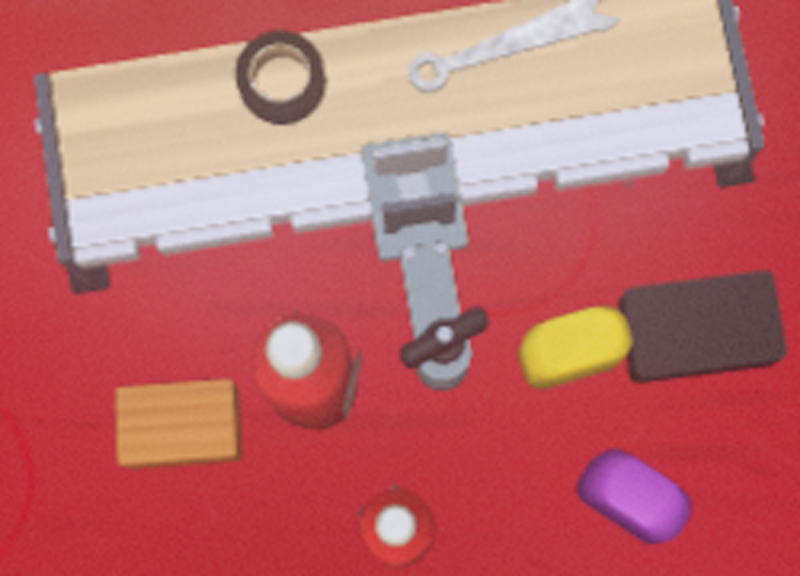

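The crop confirms it. The larger bottle has its cap at z≈0.169 (170 mm type) and stands between the leg and the block; the small one is 130 mm tall. Next I'll get the stand pose from the rail edge and knob.

```bash
python3 - <<'E'
from h import *
f="pics/top1.png"
def P(u,v,z): return ray(f,180+u/3.2,150+v/3.2,z)
L=P(72,250,.07);R=P(752,146,.07)
yv=(L-R);print(L,R,np.linalg.norm(yv));yv/=np.linalg.norm(yv);xv=np.array([yv[1],-yv[0],0])
O=(L+R)/2;O[2]=0
print("O",O,"yaw",np.degrees(np.arctan2(xv[1],xv[0])))
k=P(444,334,.162);print("knob",k,"pred",O-.1*xv)
b1=P(402,358,.16);b2=P(486,318,.16);print("bar",b1,b2,np.degrees(np.arctan2(*(b2-b1)[1::-1])))
loc=lambda p:((p-O)@xv,(p-O)@yv)
print("knob loc",loc(k),"packer",loc(np.array([.468,.151,0])),"bottle",loc(np.array([.492,.066,0])))
print("tape",loc(P(576,345,.064)))
print("end foot",O-.1*xv+.17*yv,"grip pred", P(415,180,.138))
s=env.observe();print(s["q"],s["grip_width"])
E
```

```text
[0.57228519 0.21221381 0.07      ] [ 0.63607211 -0.21497615  0.07      ] 0.4319259549211685
O [ 0.60417865 -0.00138117  0.        ] yaw 8.492516934941875
knob [ 0.50123355 -0.01686747  0.162     ] pred [ 0.50527513 -0.01614919  0.        ]
bar [0.48837351 0.00642131 0.16      ] [ 0.51035894 -0.04030399  0.16      ] -64.80183535159296
knob loc (np.float64(-0.1041033474928071), np.float64(-0.00011353903749443049)) packer (np.float64(-0.1121817851687104), np.float64(0.17082123041012257)) bottle (np.float64(-0.10099776176917714), np.float64(0.08320891608959631))
tape (np.float64(-0.10733597674352836), np.float64(-0.08399999957429657))
end foot [0.48016949 0.15198678 0.        ] grip pred [ 0.59619063 -0.00153261  0.138     ]
[ 5.32123015e+01  2.18376805e+01  7.43800749e+01 -1.23777425e-03
  8.38585017e+01 -1.23334449e+01] 0.08501883254834558
```

```bash
cat >> h.py <<'E'
from scipy.spatial.transform import Rotation as Rn
YAW=8.49; O=np.array([.6042,-.0014,0])
def W(x,y,z):
    c,s=np.cos(np.radians(YAW)),np.sin(np.radians(YAW));return O+[c*x-s*y,s*x+c*y,z]
def plan(p,yaw):
    "yaw: world angle of tool y (closing) axis; tool down"
    s=env.observe();R=np.array(s["tool_rot"]);a=np.radians(yaw)
    y=np.array([np.cos(a),np.sin(a),0]);z=np.array([0,0,-1.]);G=np.c_[np.cross(y,z),y,z]
    sh=R.T@(np.array(p)-s["position"])/.5;rv=Rn.from_matrix(R.T@G).as_rotvec(degrees=True)/120
    print("shift",sh.round(4),"turn",rv.round(4))
E
python3 -c "
from h import *
plan([.492,.066,.25],YAW)"
```

```text
shift [-8.412e-01 -5.720e-01  1.000e-04] turn [-6.000e-04  2.000e-04  4.755e-01]
```

>>> arm_command(commands=[-1,-0.841,-0.572,0,0,0,0.4755,-1,-0.841,-0.572,0,0,0,0.4755,-1,-0.841,-0.572,0,0,0,0.4755,-1,-0.841,-0.572,0,0,0,0.4755,-1,-0.841,-0.572,0,0,0,0.4755,-1,-0.841,-0.572,0,0,0,0.4755,-1,-0.841,-0.572,0,0,0,0.4755,-1,-0.841,-0.572,0,0,0,0.4755,-1,-0.841,-0.572,0,0,0,0.4755,-1,-0.841,-0.572,0,0,0,0.4755,-1,-0.841,-0.572,0,0,0,0.4755,-1,-0.841,-0.572,0,0,0,0.4755])

```text
time_s: 1.1
position: [0.4881, 0.0715, 0.2502]
tool_rot: [[-0.147, 0.989, -0.0], [0.989, 0.147, 0.0], [0.0, -0.0, -1.0]]
ft_force: [0.9, 1.1, 0.1]
grip_width: 0.0852
gripper_force: 0.0
```

```bash
python3 -c "
from h import *
print(env.observe()['position'])
plan([.492,.066,.25],YAW)"
```

```text
[0.48813386 0.07146761 0.25020814]
shift [-0.012   0.006   0.0004] turn [-0.0002 -0.0001 -0.0002]
```

>>> arm_command(commands=[-1,0,0,0,0,0,0,-1,0,0,0,0,0,0])

```text
time_s: 1.27
position: [0.4882, 0.0718, 0.2497]
tool_rot: [[-0.144, 0.99, -0.001], [0.99, 0.144, 0.0], [0.0, -0.001, -1.0]]
ft_force: [-0.1, 0.4, 0.1]
grip_width: 0.0857
gripper_force: 0.0
```

```bash
python3 - <<'E'
from h import *
im=shot("wrist","pics/w1.png")
s=env.observe();print(s['position'])
f="pics/w1.png"
print("bottle cap pred px",proj(f,[.492,.066,.17]))
print("knob pred",proj(f,W(-.1,0,.15)),"packer",proj(f,[.468,.151,.036]))
h=cv2.cvtColor(im,cv2.COLOR_RGB2HSV);m=((h[...,1]<70)&(h[...,2]>150)).astype(np.uint8)
n,l,st,c=cv2.connectedComponentsWithStats(m)
for k in range(1,n):
    if st[k,4]>800: print(c[k],st[k],ray(f,*c[k],.17))
E
```

```text
[0.48751628 0.07310923 0.2498236 ]
bottle cap pred px [324.04355089 270.48343091]
knob pred [325.08192389 366.6873321 ] packer [310.38404978 128.16865891]
[32.02481727 51.90328064] [   0    0   74  113 5883] [0.323499   0.16392075 0.17      ]
[460.54368842 173.51431493] [  427    64    70   225 10758] [0.56022674 0.13558966 0.17      ]
[545.90524379 165.15547378] [ 531   98   31  113 1087] [0.6068284  0.14714343 0.17      ]
[ 38.86502912 323.32983034] [   0  172   87  229 7898] [0.31503756 0.003163   0.17      ]
[330.8354143  261.62429058] [ 310  237   44   50 1762] [0.4952568  0.07232483 0.17      ]
[136.39239544 309.48060837] [ 118  273   33   79 1315] [0.37742787 0.02232292 0.17      ]
[518.84890427 330.94348328] [500 278  37  84 867] [0.62345822 0.04299392 0.17      ]
[389.76947653 318.40108135] [ 303  285  184   63 4069] [0.53867575 0.03966691 0.17      ]
```

View pics/w1.png

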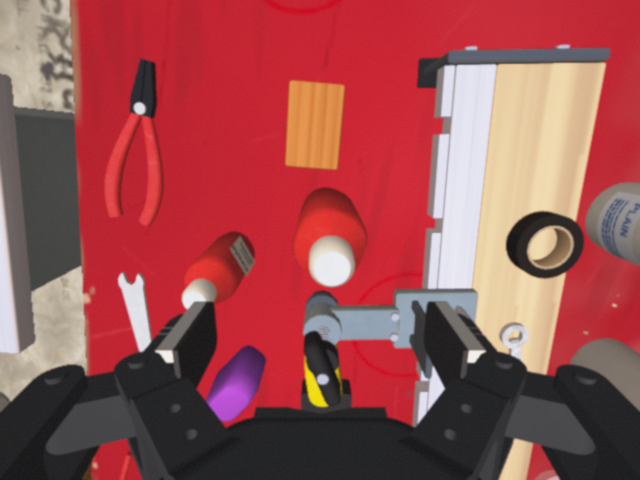

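The wrist view shows the bottle cap at (330,262) and the leg's knob just behind it at (322,378). The fingers straddle the bottle, with the block at (315,124). Descending to grasp.

>>> arm_command(commands=[-1,-0.008,0.011,0.06,0,0,0,-1,-0.008,0.011,0.12,0,0,0,-1,-0.008,0.011,0.18,0,0,0,-1,-0.008,0.011,0.22,0,0,0,-1,-0.008,0.011,0.24,0,0,0,-1,-0.008,0.011,0.24,0,0,0,0,-0.008,0.011,0.24,0,0,0,0,-0.008,0.011,0.24,0,0,0,0.5,-0.008,0.011,0.24,0,0,0,0.5,-0.008,0.011,0.24,0,0,0,0.5,-0.008,0.011,0.24,0,0,0,0.5,-0.008,0.011,0.24,0,0,0], newtons=30)

```text
time_s: 2.32
position: [0.4942, 0.0705, 0.1318]
tool_rot: [[-0.148, 0.989, 0.003], [0.989, 0.148, -0.0], [-0.001, 0.003, -1.0]]
ft_force: [-0.5, -0.7, 4.4]
grip_width: 0.052
gripper_force: 30.2
```

>>> arm_command(commands=[0.5,0,0,-0.02,0,0,0,0.5,0,0,-0.05,0,0,0,0.5,0,0,-0.09,0,0,0,0.5,0,0,-0.13,0,0,0,0.5,0,0,-0.16,0,0,0,0.5,0,0,-0.16,0,0,0,0.5,0,0,-0.16,0,0,0])

```text
time_s: 2.9
position: [0.4936, 0.0705, 0.2107]
tool_rot: [[-0.148, 0.989, 0.001], [0.989, 0.148, -0.0], [-0.0, 0.001, -1.0]]
ft_force: [-0.1, 0.2, -3.7]
grip_width: 0.0517
gripper_force: 31.3
```

```bash
python3 - <<'E'
from h import *
shot("scene","pics/s2.png");a=cv2.imread("pics/s2.png")[120:360,200:480]
cv2.imwrite("pics/s2c.png",cv2.resize(a,None,fx=2.4,fy=2.4))
plan([.42,.31,.21],YAW)
E
```

```text
shift [ 4.954e-01 -7.400e-02 -3.000e-04] turn [-0.0003 -0.0001  0.    ]
```

View pics/s2c.png

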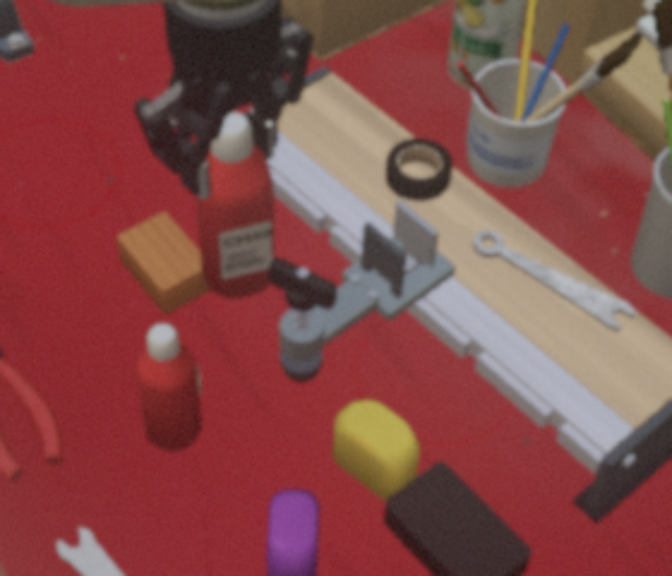

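The bottle hangs upright in the gripper at crop (235,200), clear of the leg and block. Carrying it to the free bench beyond the left end.

>>> arm_command(commands=[0.5,0.04,-0.006,0,0,0,0,0.5,0.1,-0.015,0,0,0,0,0.5,0.16,-0.024,0,0,0,0,0.5,0.22,-0.033,0,0,0,0,0.5,0.28,-0.042,0,0,0,0,0.5,0.34,-0.05,0,0,0,0,0.5,0.4,-0.06,0,0,0,0,0.5,0.45,-0.068,0,0,0,0,0.5,0.48,-0.072,0,0,0,0,0.5,0.495,-0.074,0,0,0,0,0.5,0.495,-0.074,0,0,0,0,0.5,0.495,-0.074,0,0,0,0])

```text
time_s: 3.95
position: [0.4205, 0.3092, 0.2096]
tool_rot: [[-0.148, 0.989, -0.001], [0.989, 0.148, -0.001], [-0.001, -0.001, -1.0]]
ft_force: [0.3, -0.7, -2.6]
grip_width: 0.0522
gripper_force: 30.9
```

>>> arm_command(commands=[0.5,0,0,0.04,0,0,0,0.5,0,0,0.08,0,0,0,0.5,0,0,0.12,0,0,0,0.5,0,0,0.14,0,0,0,0.5,0,0,0.15,0,0,0,0.5,0,0,0.154,0,0,0,0.5,0,0,0.156,0,0,0,0.5,0,0,0.156,0,0,0,0.5,0,0,0.156,0,0,0])

```text
time_s: 4.7
position: [0.4209, 0.3097, 0.133]
tool_rot: [[-0.147, 0.989, 0.001], [0.989, 0.147, 0.0], [0.0, 0.001, -1.0]]
ft_force: [0.0, 0.5, -3.2]
grip_width: 0.0519
gripper_force: 31.3
```

Still hanging, so I'll lower it a few mm more until it touches.

>>> arm_command(commands=[0.5,0,0,0.002,0,0,0,0.5,0,0,0.003,0,0,0,0.5,0,0,0.004,0,0,0,0.5,0,0,0.004,0,0,0])

```text
time_s: 5.03
position: [0.4212, 0.3098, 0.132]
tool_rot: [[-0.148, 0.989, 0.003], [0.989, 0.148, 0.001], [0.0, 0.003, -1.0]]
ft_force: [-1.8, -1.9, 10.7]
grip_width: 0.0519
gripper_force: 33.5
```

Contact. Releasing and rising.

>>> arm_command(commands=[0.2,0,0,-0.001,0,0,0,-0.3,0,0,-0.001,0,0,0,-1,0,0,-0.001,0,0,0,-1,0,0,-0.001,0,0,0,-1,0,0,-0.001,0,0,0,-1,0,0,-0.05,0,0,0,-1,0,0,-0.11,0,0,0,-1,0,0,-0.17,0,0,0,-1,0,0,-0.22,0,0,0,-1,0,0,-0.22,0,0,0])

```text
time_s: 5.87
position: [0.4219, 0.3105, 0.2452]
tool_rot: [[-0.148, 0.989, 0.008], [0.989, 0.148, 0.004], [0.002, 0.009, -1.0]]
ft_force: [0.8, -0.6, 0.0]
grip_width: 0.0849
gripper_force: 0.0
```

```bash
python3 - <<'E'
from h import *
shot("scene","pics/s3.png");shot("top","pics/t3.png")
print(env.observe()["position"])
a=cv2.imread("pics/t3.png")[140:340,100:430]
cv2.imwrite("pics/t3c.png",cv2.resize(a,None,fx=2.4,fy=2.4,interpolation=cv2.INTER_CUBIC))
plan(W(0,0,.25),YAW)
E
```

```text
[0.42055041 0.30978241 0.24063244]
shift [-0.6698  0.2714 -0.0186] turn [ 0.0006 -0.0002  0.    ]
```

View pics/t3c.png

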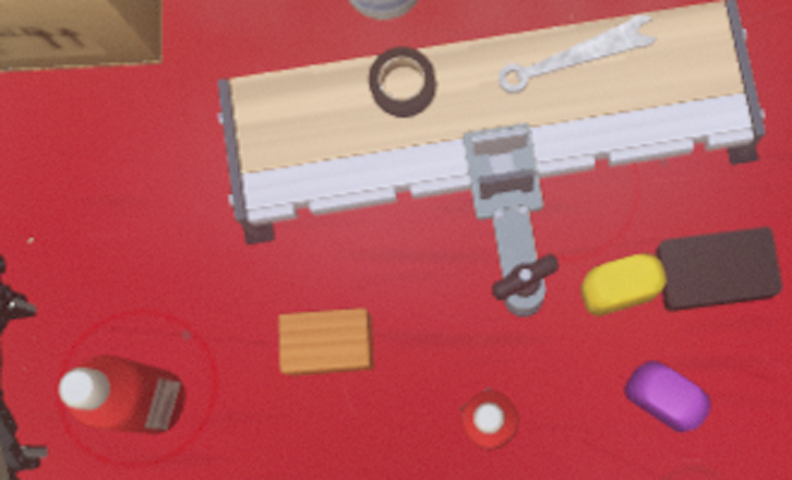

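```bash
python3 - <<'E'
from h import *
f="pics/t3.png"
print("bottle cap pred",proj(f,[.421,.310,.17]),"base",proj(f,[.421,.310,0]))
for n,src,(x0,x1,y0,y1) in(("a",f,(285,330,185,235)),("b","pics/s3.png",(330,400,195,260))):
    a=cv2.imread(src)[y0:y1,x0:x1];k=8 if n=="a" else 7
    b=cv2.resize(a,None,fx=k,fy=k,interpolation=cv2.INTER_CUBIC)
    b=cv2.copyMakeBorder(b,0,480-b.shape[0],0,0,0) if b.shape[0]<480 else b[:480]
    globals()[n]=b
cv2.imwrite("pics/g.png",np.hstack([a if False else globals()["a"][:480],globals()["b"]])[:, :800])
print(globals()["a"].shape,globals()["b"].shape)
E
```

```text
bottle cap pred [127.87242393 301.71804886] base [160.7450119  307.19578084]Traceback (most recent call last):
  File "<stdin>", line 9, in <module>
    return _nx.concatenate(arrs, 1, dtype=dtype, casting=casting)
           ~~~~~~~~~~~~~~~^^^^^^^^^^^^^^^^^^^^^^^^^^^^^^^^^^^^^^^
ValueError: all the input array dimensions except for the concatenation axis must match exactly, but along dimension 0, the array at index 0 has size 65 and the array at index 1 has size 480
```

```bash
python3 - <<'E'
from h import *
a=cv2.resize(cv2.imread("pics/t3.png")[185:240,285:335],(400,440),interpolation=cv2.INTER_CUBIC)
b=cv2.resize(cv2.imread("pics/s3.png")[195:250,335:385],(400,440),interpolation=cv2.INTER_CUBIC)
cv2.imwrite("pics/g.png",np.hstack([a,b]))
E
```

```text
(no output)
```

View pics/g.png

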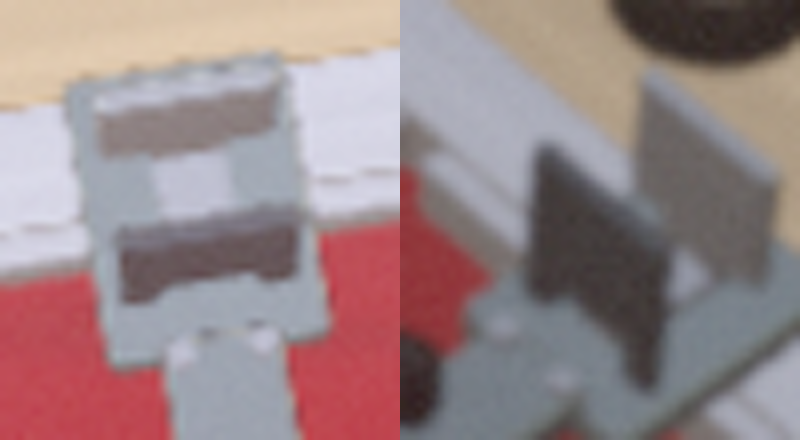

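The crop shows the fixed grip (front top edge at crop (208,228) top / (601,202) scene) with the lever behind it at (189,98) / (707,133).

```bash
python3 - <<'E'
from h import *
G=[]
for f,u,v,n in(("pics/t3.png",311,213.5,"fix"),("pics/s3.png",360.1,220.3,"fix"),("pics/t3.png",308.6,197.3,"lev"),("pics/s3.png",373.4,211.6,"lev")):
    p=ray(f,u,v,.138);print(n,p, "local",(W(0,0,0)*0+p-O)[:2]@np.array([[np.cos(np.radians(YAW)),-np.sin(np.radians(YAW))],[np.sin(np.radians(YAW)),np.cos(np.radians(YAW))]]))
E
```

```text
fix [ 0.58227625 -0.00384514  0.138     ] local [-0.0220445   0.00081841]
fix [ 0.58195195 -0.0046079   0.138     ] local [-0.02247785  0.00011188]
lev [6.13476681e-01 3.48909001e-04 1.38000000e-01] local [0.00943323 0.00036016]
lev [ 6.14441092e-01 -1.36364439e-04  1.38000000e-01] local [ 0.01031543 -0.00026217]
```

```bash
python3 -c "
from h import *
plan(W(-.008,0,.25),YAW)"
```

```text
shift [-0.6698  0.2554 -0.0187] turn [ 0.0006 -0.0002  0.    ]
```

>>> arm_command(commands=[-1,-0.08,0.03,-0.018,0,0,0,-1,-0.16,0.061,-0.018,0,0,0,-1,-0.24,0.091,-0.018,0,0,0,-1,-0.32,0.122,-0.018,0,0,0,-1,-0.4,0.153,-0.018,0,0,0,-1,-0.48,0.183,-0.018,0,0,0,-1,-0.55,0.21,-0.018,0,0,0,-1,-0.61,0.233,-0.018,0,0,0,-1,-0.65,0.248,-0.018,0,0,0,-1,-0.67,0.2555,-0.018,0,0,0,-1,-0.67,0.2555,-0.018,0,0,0,-1,-0.67,0.2555,-0.018,0,0,0])

```text
time_s: 6.97
position: [0.5958, -0.0021, 0.2483]
tool_rot: [[-0.148, 0.989, -0.002], [0.989, 0.148, 0.001], [0.001, -0.002, -1.0]]
ft_force: [0.8, 0.6, 0.8]
grip_width: 0.0857
gripper_force: 0.0
```

```bash
python3 -c "
from h import *
print(env.observe()['position'],W(-.008,0,.25))
plan(W(-.008,0,.124),YAW)
shot('top','pics/t4.png');shot('scene','pics/s4.png')
def cap(img,x0,y0,x1,y1):
    h=cv2.cvtColor(img[y0:y1,x0:x1],cv2.COLOR_BGR2HSV); m=((h[...,1]<70)&(h[...,2]>150)).astype(np.uint8)
    n,l,s,c=cv2.connectedComponentsWithStats(m);k=1+np.argmax(s[1:,4]);return c[k]+[x0,y0],s[k]
p=cap(cv2.imread('pics/t4.png'),115,285,160,325);print(p, ray('pics/t4.png',*p[0],.165))
u=proj('pics/s4.png',[.421,.30,.165]).astype(int);print(u)
p=cap(cv2.imread('pics/s4.png'),u[0]-25,u[1]-25,u[0]+25,u[1]+25);print(p, ray('pics/s4.png',*p[0],.165))
"
```

```text
[ 0.59579801 -0.0020737   0.24834615] [ 0.59628767 -0.00258109  0.25      ]
shift [-0.0014  0.0013  0.2487] turn [-0.0009 -0.0005 -0.    ]
(array([132.67924528, 301.87735849]), array([ 10,   9,  16,  16, 212], dtype=int32)) [0.42099409 0.30378442 0.165     ]
[205 142]
(array([204.37037037, 140.80555556]), array([ 19,  18,  12,  13, 108], dtype=int32)) [0.4207196 0.306978  0.165    ]
```

The bottle stands upright at about (0.421, 0.305), well out of the lane. Descending onto the grip and squeezing.

>>> arm_command(commands=[-1,-0.001,0.001,0.06,0,0,0,-1,-0.001,0.001,0.12,0,0,0,-1,-0.001,0.001,0.17,0,0,0,-1,-0.001,0.001,0.21,0,0,0,-1,-0.001,0.001,0.24,0,0,0,-1,-0.001,0.001,0.249,0,0,0,-1,-0.001,0.001,0.249,0,0,0,-1,-0.001,0.001,0.249,0,0,0])

```text
time_s: 7.73
position: [0.597, -0.0025, 0.1258]
tool_rot: [[-0.149, 0.989, 0.001], [0.989, 0.149, -0.0], [-0.0, 0.001, -1.0]]
ft_force: [0.2, -0.3, 0.8]
grip_width: 0.0854
gripper_force: 0.0
```

>>> arm_command(commands=[0,0,0,0,0,0,0,0,0,0,0,0,0,0,0.3,0,0,0,0,0,0,0.6,0,0,0,0,0,0,1,0,0,0,0,0,0,1,0,0,0,0,0,0,1,0,0,0,0,0,0,1,0,0,0,0,0,0], newtons=25)

```text
time_s: 8.4
position: [0.5964, -0.0035, 0.1264]
tool_rot: [[-0.148, 0.989, -0.0], [0.989, 0.148, -0.001], [-0.001, -0.0, -1.0]]
ft_force: [-7.0, -1.2, 11.8]
grip_width: 0.0289
gripper_force: 27.0
```

Squeezed, at 29 mm. Sliding 170 mm along the rail.

>>> arm_command(commands=[1,0.01,0,0,0,0,0,1,0.04,0,0,0,0,0,1,0.08,0,0,0,0,0,1,0.12,0,0,0,0,0,1,0.16,0,0,0,0,0,1,0.2,0,0,0,0,0,1,0.24,0,0,0,0,0,1,0.28,0,0,0,0,0,1,0.31,0,0,0,0,0,1,0.33,0,0,0,0,0,1,0.34,0,0,0,0,0,1,0.34,0,0,0,0,0])

```text
time_s: 9.4
position: [0.5693, 0.1661, 0.1264]
tool_rot: [[-0.15, 0.989, -0.004], [0.989, 0.15, -0.0], [0.0, -0.004, -1.0]]
ft_force: [-17.4, 0.1, 16.8]
grip_width: 0.0295
gripper_force: 31.5
```

```bash
python3 -c "
from h import *
s=env.observe();print(s['position'],s['ft_force'],s['grip_width'])
shot('top','pics/t5.png');a=cv2.imread('pics/t5.png')[180:320,170:340]
cv2.imwrite('pics/t5c.png',cv2.resize(a,None,fx=4,fy=4,interpolation=cv2.INTER_CUBIC))
"
```

```text
[0.56925831 0.16605638 0.12635186] [-17.3938315    0.07090118  16.82120647] 0.02945064602045655
```

>>> arm_command(commands=[0.5,0,0,0,0,0,0,0.2,0,0,0,0,0,0,-0.2,0,0,0,0,0,0,-1,0,0,0,0,0,0,-1,0,0,0,0,0,0,-1,0,0,0,0,0,0])

```text
time_s: 9.95
position: [0.5717, 0.1647, 0.1245]
tool_rot: [[-0.147, 0.989, -0.001], [0.989, 0.147, -0.0], [-0.0, -0.001, -1.0]]
ft_force: [0.3, -0.1, 0.6]
grip_width: 0.0804
gripper_force: 0.0
```

>>> arm_command(commands=[-1,0,0,-0.06,0,0,0,-1,0,0,-0.14,0,0,0,-1,0,0,-0.22,0,0,0,-1,0,0,-0.26,0,0,0,-1,0,0,-0.28,0,0,0,-1,0,0,-0.28,0,0,0,-1,0,0,-0.28,0,0,0,-1,0,0,-0.28,0,0,0])

```text
time_s: 10.62
position: [0.5712, 0.1648, 0.2625]
tool_rot: [[-0.147, 0.989, -0.004], [0.989, 0.147, -0.0], [0.0, -0.004, -1.0]]
ft_force: [-0.4, 0.0, -0.3]
grip_width: 0.0855
gripper_force: 0.0
```

```bash
python3 -c "
from h import *
s=env.observe();print(s['position'],s['ft_force'],s['grip_width'])
shot('wrist','pics/w6.png');shot('scene','pics/s6.png')
a=cv2.imread('pics/s6.png')[120:270,220:400]
b=cv2.imread('pics/w6.png')
cv2.imwrite('pics/v6.png',np.hstack([cv2.resize(b,(400,300)),cv2.resize(a,(400,300),interpolation=cv2.INTER_CUBIC)]))
a=cv2.imread('pics/s6.png')[130:250,270:370]
cv2.imwrite('pics/v6.png',np.vstack([np.hstack([cv2.resize(b,(440,330)),cv2.resize(a,(275,330),interpolation=cv2.INTER_CUBIC)])]))
"
```

```text
[0.57124535 0.16484222 0.26253435] [-0.36919328  0.01004293 -0.30317957] 0.08550106924134604
```

View pics/v6.png

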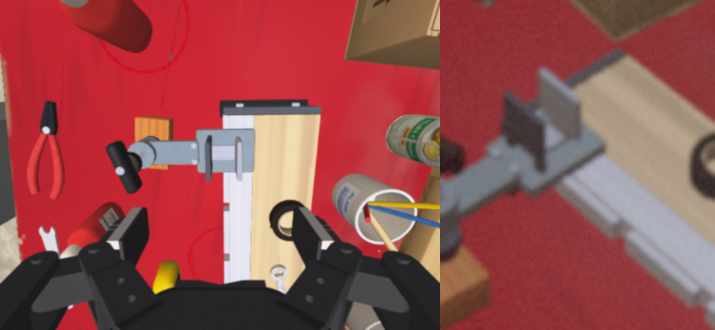

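```bash
python3 - <<'E'
from h import *
c,s=np.cos(np.radians(YAW)),np.sin(np.radians(YAW))
loc=lambda p:((p-O)[0]*c+(p-O)[1]*s, -(p-O)[0]*s+(p-O)[1]*c)
f="pics/s6.png"
for u in((300.2,169.6),(312.9,161.3)): print(loc(ray(f,*u,.138)))
f="pics/w6.png";im=cv2.imread(f)
g=im.max(2);m=np.zeros_like(g);m[190:300,130:220]=(g[190:300,130:220]<75)
n,l,st,ce=cv2.connectedComponentsWithStats(m)
k=1+np.argmax(st[1:,4]);cn=cv2.findContours((l==k).astype(np.uint8),0,2)[0][0];bx=cv2.minAreaRect(cn)
print(st[k],bx)
B=cv2.boxPoints(bx)
P=[ray(f,*u,.158) for u in B]
for p in P:print(p.round(4))
print("end foot pred",W(-.1,.17,0))
im2=cv2.resize(im[180:310,100:260],None,fx=4,fy=4,interpolation=cv2.INTER_CUBIC);cv2.imwrite("pics/k.png",im2)
E
```

```text
(np.float64(-0.02463670526320194), np.float64(0.17008902340690346))
(np.float64(0.009108073122611419), np.float64(0.171907378498599))
[ 155  206   51   75 2100] ((187.10000610351562, 239.7000274658203), (78.26236724853516, 38.9075813293457), 63.43495178222656)
[0.458  0.1724 0.158 ]
[0.4803 0.1875 0.158 ]
[0.5063 0.1424 0.158 ]
[0.4831 0.1258 0.158 ]
end foot pred [0.48019758 0.1519734  0.        ]
```

View pics/k.png

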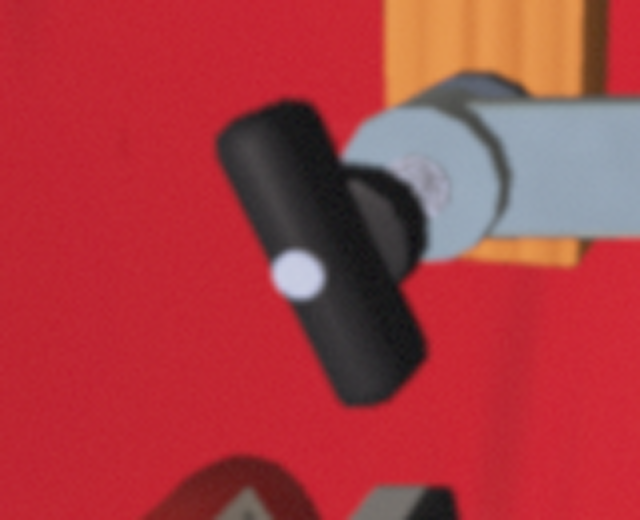

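The lever is 34 mm in front-to-front spacing (32 mm at rest), and the leg is at y≈0.170, so it is latched. The knob crop shows the white screw dot at crop (298,275) and the bar running from upper left to lower right, edge (222,150)→(340,400).

```bash
python3 - <<'E'
from h import *
f="pics/w6.png"; F=lambda u,v:(100+u/4,180+v/4)
print("dot",ray(f,*F(298,275),.163))
a,b=ray(f,*F(222,150),.16),ray(f,*F(340,400),.16);d=b-a;print("bar ang",np.degrees(np.arctan2(d[1],d[0])),np.linalg.norm(d))
shot("top","pics/t7.png");im=cv2.imread("pics/t7.png")
u=proj("pics/t7.png",W(-.1,.17,.163));print("pred px",u)
x,y=u.astype(int)-14;a=im[y:y+28,x:x+28];g=a.max(2)
print("bar",[(r) for r in [cv2.minAreaRect(max(cv2.findContours((g<80).astype(np.uint8),0,2)[0],key=cv2.contourArea))]],x,y)
h=a.min(2).astype(int);i=np.unravel_index(h.argmax(),h.shape);print(h.max(),i)
m=(h>140).astype(np.uint8);n,l,st,ce=cv2.connectedComponentsWithStats(m)
for k in range(1,n): print(st[k],ce[k]+[x,y],ray("pics/t7.png",*(ce[k]+[x,y]),.163))
E
```

```text
dot [0.47533515 0.15188677 0.163     ]
bar ang -63.06439511047291 0.046539799483427596
pred px [222.46201076 267.03033297]
bar [((16.10000228881836, 21.700002670288086), (3.130495071411133, 25.491174697875977), 63.43495178222656)] 208 253
180 (np.int64(17), np.int64(15))
[ 12   0  15  12 148] [226.45945946 257.82432432] [0.49646241 0.14540922 0.163     ]
[12 15  5  5 17] [222.05882353 270.17647059] [0.47465136 0.15252558 0.163     ]
[14 18 14 10 48] [231.77083333 277.14583333] [0.46222991 0.13529594 0.163     ]
```

```bash
python3 -c "
from h import *
plan([.475,.152,.22],26)"
```

```text
shift [ 0.0029 -0.1944  0.087 ] turn [-0.0014 -0.0003 -0.146 ]
```

>>> arm_command(commands=[-1,0.001,-0.06,0.0,0,0,-0.05,-1,0.002,-0.12,0.02,0,0,-0.1,-1,0.003,-0.17,0.05,0,0,-0.146,-1,0.003,-0.1945,0.087,0,0,-0.146,-1,0.003,-0.1945,0.087,0,0,-0.146,-1,0.003,-0.1945,0.087,0,0,-0.146,-1,0.003,-0.1945,0.087,0,0,-0.146])

```text
time_s: 11.35
position: [0.4766, 0.1521, 0.222]
tool_rot: [[-0.438, 0.899, 0.001], [0.899, 0.438, 0.0], [-0.001, 0.001, -1.0]]
ft_force: [0.8, 0.1, 0.7]
grip_width: 0.0855
gripper_force: 0.0
```

```bash
python3 -c "
from h import *
s=env.observe();print(s['position'],s['q'])
plan([.475,.152,.160],26)"
```

```text
[0.47662456 0.15211268 0.2219594 ] [ 4.11771034e+00  1.81931757e+01  8.49179836e+01 -1.07674880e-03
  7.68091275e+01 -2.18546345e+01]
shift [ 0.0013 -0.0032  0.1239] turn [ 0.0006  0.0003 -0.0002]
```

>>> arm_command(commands=[-1,0.001,-0.003,0.06,0,0,0,-1,0.001,-0.003,0.1,0,0,0,-1,0.001,-0.003,0.12,0,0,0,-1,0.001,-0.003,0.124,0,0,0,-1,0.001,-0.003,0.124,0,0,0,0,0.001,-0.003,0.124,0,0,0,0.4,0.001,-0.003,0.124,0,0,0,0.7,0.001,-0.003,0.124,0,0,0,1,0.001,-0.003,0.124,0,0,0,1,0.001,-0.003,0.124,0,0,0,1,0.001,-0.003,0.124,0,0,0,1,0.001,-0.003,0.124,0,0,0], newtons=25)

```text
time_s: 12.35
position: [0.4751, 0.1521, 0.1601]
tool_rot: [[-0.438, 0.899, 0.004], [0.899, 0.438, 0.001], [-0.001, 0.004, -1.0]]
ft_force: [5.1, 1.7, 0.7]
grip_width: 0.023
gripper_force: 24.7
```

>>> arm_command(commands=[1,0,0,0,0,0,0,1,0,0,0,0,0,0,1,0,0,0,0,0,0])

```text
time_s: 12.6
position: [0.475, 0.1521, 0.1601]
tool_rot: [[-0.438, 0.899, 0.004], [0.899, 0.438, 0.001], [-0.001, 0.004, -1.0]]
ft_force: [5.4, 3.0, 2.1]
grip_width: 0.023
gripper_force: 24.7
```

```bash
python3 -c "
from h import *
s=env.observe();print(s['position'],s['ft_force'],s['wrist_torque'],s['grip_width'])
shot('wrist','pics/w8.png');shot('scene','pics/s8.png')
b=cv2.imread('pics/w8.png')[150:480,180:460]
u=proj('pics/s8.png',[.475,.152,.15]).astype(int);print(u)
a=cv2.imread('pics/s8.png')[u[1]-60:u[1]+50,u[0]-50:u[0]+50]
cv2.imwrite('pics/v8.png',np.hstack([cv2.resize(b,(420,495)),cv2.resize(a,(380,495),interpolation=cv2.INTER_CUBIC)]))
"
```

```text
[0.47504838 0.15211748 0.16007768] [5.37660204 2.98334218 2.09504978] [ 0.37925439 -0.84905154  0.0277745 ] 0.022990729480933357
[266 184]
```

View pics/v8.png

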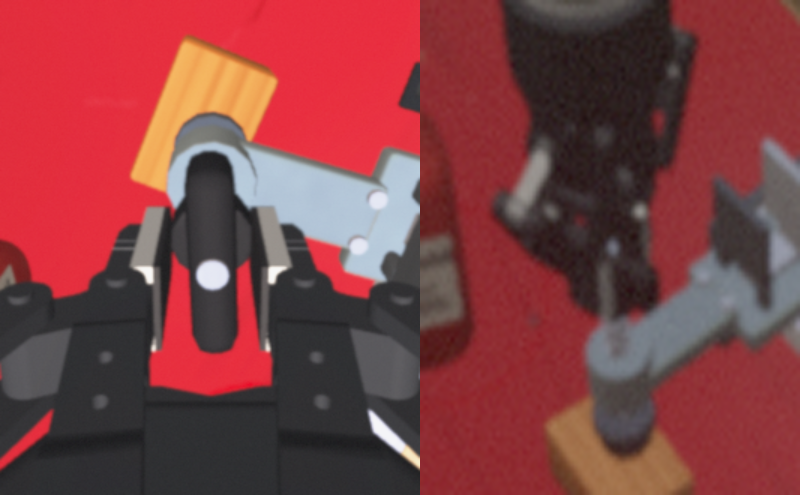

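The view shows the bar aligned between the fingers, left panel (212,250), but the tips are clamped on the round hub under it (23 mm), not on the bar. Opening slightly, rising 8 mm and regripping.

>>> arm_command(commands=[0.1,0,0,0,0,0,0,0.1,0,0,0,0,0,0,0.1,0,0,-0.008,0,0,0,0.1,0,0,-0.016,0,0,0,0.1,0,0,-0.016,0,0,0,0.5,0,0,-0.016,0,0,0,1,0,0,-0.016,0,0,0,1,0,0,-0.016,0,0,0,1,0,0,-0.016,0,0,0,1,0,0,-0.016,0,0,0,1,0,0,-0.016,0,0,0])

```text
time_s: 13.62
position: [0.4749, 0.1521, 0.1676]
tool_rot: [[-0.438, 0.899, 0.003], [0.899, 0.438, 0.001], [-0.001, 0.003, -1.0]]
ft_force: [5.6, 1.6, -1.6]
grip_width: 0.0122
gripper_force: 30.8
```

Now on the bar (12 mm). Turning 60° clockwise while following the sink.

>>> arm_command(commands=[1,-0.001,0.002,0.0004,0,0,0.05,1,-0.001,0.002,0.0009,0,0,0.1,1,-0.001,0.002,0.0013,0,0,0.15,1,-0.001,0.002,0.0018,0,0,0.2,1,-0.001,0.002,0.0022,0,0,0.25,1,-0.001,0.002,0.0027,0,0,0.3,1,-0.001,0.002,0.0031,0,0,0.35,1,-0.001,0.002,0.0036,0,0,0.4,1,-0.001,0.002,0.004,0,0,0.45,1,-0.001,0.002,0.0045,0,0,0.5,1,-0.001,0.002,0.0045,0,0,0.5])

```text
time_s: 14.53
position: [0.4749, 0.1522, 0.1649]
tool_rot: [[0.562, 0.827, -0.0], [0.827, -0.562, 0.001], [0.001, -0.001, -1.0]]
ft_force: [0.6, 2.5, -0.8]
grip_width: 0.0122
gripper_force: 30.8
```

```bash
python3 -c "
from h import *
s=env.observe();print(s['time_s'],s['position'],s['ft_force'],s['wrist_torque'],s['grip_width'],s['q'])"
```

```text
14.5333 [0.4749434  0.15222817 0.16488639] [ 0.55085254  2.51983459 -0.83459906] [ 0.55173162 -0.07451277 -0.05479549] 0.012177984586822005 [4.12191833e+00 2.15686896e+01 9.02900808e+01 5.07191433e-02
 6.81460271e+01 3.83073880e+01]
```

>>> arm_command(commands=[1,0,0,0.0005,0,0,0.05,1,0,0,0.001,0,0,0.1,1,0,0,0.0016,0,0,0.15,1,0,0,0.0021,0,0,0.2,1,0,0,0.0027,0,0,0.25,1,0,0,0.0032,0,0,0.3,1,0,0,0.0037,0,0,0.35,1,0,0,0.0043,0,0,0.4,1,0,0,0.0048,0,0,0.45,1,0,0,0.0053,0,0,0.5,1,0,0,0.0053,0,0,0.5])

```text
time_s: 15.45
position: [0.475, 0.1521, 0.1622]
tool_rot: [[0.998, -0.07, -0.0], [-0.07, -0.998, 0.001], [-0.0, -0.001, -1.0]]
ft_force: [1.6, 1.8, -1.6]
grip_width: 0.0119
gripper_force: 30.7
```

```bash
python3 -c "
from h import *
s=env.observe();print(s['time_s'],s['position'],s['ft_force'],s['wrist_torque'],s['grip_width'],s['q'])"
```

```text
15.45 [0.47497527 0.15214124 0.16224604] [ 1.63510651  1.75589216 -1.62390166] [ 0.57446043 -0.25425683 -0.03571904] 0.011907844385590486 [4.11579549e+00 2.17500679e+01 9.05113207e+01 4.12094080e-02
 6.77363511e+01 9.81296114e+01]
```

>>> arm_command(commands=[1,0,0,0.0005,0,0,0.05,1,0,0,0.001,0,0,0.1,1,0,0,0.0016,0,0,0.15,1,0,0,0.0021,0,0,0.2,1,0,0,0.0027,0,0,0.25,1,0,0,0.0032,0,0,0.3,1,0,0,0.0037,0,0,0.35,1,0,0,0.0043,0,0,0.4,1,0,0,0.0048,0,0,0.45,1,0,0,0.0053,0,0,0.5,1,0,0,0.0055,0,0,0.52,1,0,0,0.0055,0,0,0.52])

```text
time_s: 16.45
position: [0.4752, 0.1521, 0.1596]
tool_rot: [[0.404, -0.915, 0.001], [-0.915, -0.404, 0.001], [-0.0, -0.001, -1.0]]
ft_force: [1.7, 3.3, -3.1]
grip_width: 0.012
gripper_force: 30.5
```

```bash
python3 - <<'E'
from h import *
s=env.observe();print(s['time_s'],s['position'],s['ft_force'],s['wrist_torque'],s['grip_width'],s['q'][5])
R=np.array(s['tool_rot']);print("bar ang",np.degrees(np.arctan2(R[1,0],R[0,0])))
# stand yaw cross-check from rail front edge in t7 (dark end plates outer corners) : travel line of saddle
E
```

```text
16.45 [0.47518488 0.15207044 0.15955022] [ 1.73528845  3.28230988 -3.13003264] [ 0.61407785 -0.60014441 -0.01811546] 0.012027709122441489 160.28187733266208
bar ang -66.1822940359824
```

Knob is at about 255° (4.45 rad), which gives roughly 0.8 mm of pad compression. Letting go and rising.

>>> arm_command(commands=[0.6,0,0,0,0,0,0,0.2,0,0,0,0,0,0,-0.2,0,0,0,0,0,0,-0.5,0,0,0,0,0,0,-0.5,0,0,-0.04,0,0,0,-0.5,0,0,-0.1,0,0,0,-0.5,0,0,-0.17,0,0,0,-0.5,0,0,-0.22,0,0,0,-0.5,0,0,-0.24,0,0,0,-0.5,0,0,-0.24,0,0,0,-0.5,0,0,-0.24,0,0,0])

```text
time_s: 17.37
position: [0.4747, 0.1518, 0.2794]
tool_rot: [[0.401, -0.916, 0.0], [-0.916, -0.401, -0.0], [0.0, 0.0, -1.0]]
ft_force: [0.9, 0.4, -0.4]
grip_width: 0.0639
gripper_force: 0.0
```

```bash
python3 - <<'E'
from h import *
s=env.observe();print(s['time_s'],s['position'],s['ft_force'],s['q'][5])
f="pics/w9.png";im=shot("wrist",f);h=cv2.cvtColor(im,cv2.COLOR_RGB2HSV)
# bar: dark blob near the screw axis; angle from its long straight edges
u=proj(f,[.475,.152,.153]);print(u)
g=im.max(2);x,y=u.astype(int)
m=np.zeros_like(g);m[max(0,y-75):y+75,x-75:x+75]=(g<75)[max(0,y-75):y+75,x-75:x+75]
n,l,st,ce=cv2.connectedComponentsWithStats(m);k=l[y,x] or 1+np.argmax(st[1:,4]);print(st[k])
r=cv2.boxPoints(cv2.minAreaRect(max(cv2.findContours((l==k).astype(np.uint8),0,2)[0],key=cv2.contourArea)))
for a,b in((0,1),(1,2)):
    d=ray(f,*r[a],.153)-ray(f,*r[b],.153);print(np.linalg.norm(d),np.degrees(np.arctan2(d[1],d[0])))
# packer and lever check from top/scene
f="pics/t9.png";t=cv2.cvtColor(shot("top",f),cv2.COLOR_RGB2HSV)[262:302,208:262]
m=((t[...,0]>8)&(t[...,0]<25)&(t[...,1]>80)).astype(np.uint8)
bx=cv2.boundingRect(m);print("packer bbox (was)",bx)
t0=cv2.cvtColor(cv2.imread("pics/t7.png"),cv2.COLOR_BGR2HSV)[262:302,208:262];print(cv2.boundingRect(((t0[...,0]>8)&(t0[...,0]<25)&(t0[...,1]>80)).astype(np.uint8)))
s9=shot("scene","pics/s9.png");a=cv2.cvtColor(s9,6+1)[130:200,280:340];b=cv2.cvtColor(cv2.imread("pics/s6.png"),6)[130:200,280:340]
print("lever/grip crop diff",cv2.absdiff(a,b).mean(), cv2.phaseCorrelate(np.float32(b),np.float32(a)))
E
```

```text
17.3667 [0.4747407  0.15179077 0.27940656] [ 0.93333674  0.4123691  -0.41933624] 160.45733619898556
[320.08413322 240.64367039]
[305 201  28  71 825]
0.05343728216361245 104.7765993720836
0.018600643442715045 15.120223555424909
packer bbox (was) (15, 7, 32, 33)
(8, 7, 39, 27)
lever/grip crop diff 2.6411904761904763 ((0.34759536434027893, 0.22104131994662168), 1.0373750156826442)
```

```bash
python3 - <<'E'
from h import *
for f in("pics/scene1.png","pics/s6.png","pics/s9.png"):
    h=cv2.cvtColor(cv2.imread(f),cv2.COLOR_BGR2HSV)[195:260,235:300]
    m=((h[...,0]>8)&(h[...,0]<25)&(h[...,1]>80)).astype(np.uint8)
    n,l,s,c=cv2.connectedComponentsWithStats(m);k=1+np.argmax(s[1:,4]);print(f,s[k],c[k])
f="pics/w9.png";im=cv2.imread(f);h=cv2.cvtColor(im,cv2.COLOR_BGR2HSV)
m=((h[...,0]>8)&(h[...,0]<20)&(h[...,1]>120)&(h[...,2]>120)).astype(np.uint8)
n,l,s,c=cv2.connectedComponentsWithStats(m)
pts=np.vstack([np.argwhere(l==k)[:,::-1] for k in range(1,n) if s[k,4]>60 and abs(c[k]-[320,260]).max()<130]).astype(np.float32)
for u in cv2.boxPoints(cv2.minAreaRect(pts)): print(ray(f,*u,.036).round(4))
E
```

```text
pics/scene1.png [ 15  14  35  40 892] [32.66479821 33.08183857]
pics/s6.png [ 14  17  39  38 755] [33.20794702 35.94304636]
pics/s9.png [ 15  17  37  37 716] [33.13407821 36.23603352]
[0.4928 0.1915 0.036 ]
[0.4982 0.1161 0.036 ]
[0.4493 0.1119 0.036 ]
[0.4411 0.188  0.036 ]
```

The packer hasn't moved, the leg is latched and the bottle stands out of the lane. Handing in.

```bash
python3 -c "
from rig import env
print(env.close_job())"
```

```text
the job is handed in; nothing more can be done
None
```

The job is handed in, but no verdict came back: the bottle stands upright out of the lane, the leg is latched at +0.170 over the block, and the pad should be resting on the block at about 2 N; that force is worked out from the knob angle, not measured.

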